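# Take a thin ceramic blank off the gluing stand and lay it on the drying rack

## Task

Press the thin ceramic blank lightly, slide it along the gluing stand's deck until it clearly overhangs the open edge without tipping off, pick it up by the overhanging end, and lay it gently on the two ribs of the drying rack, centred and lined up along them. The blank is brittle: do not press it hard or drop it, and leave the glue bottle, the dish and the starfish where they are.

Things in the scene. Friction and masses are not known exactly. Their poses are not given: they have to be found in the camera images.
- blank: White ceramic blank, flat plate 110 (x) x 60 (y) x 3.5 (z) mm, about 55 g. Origin: its underside centre; z up; slippery on the deck. Starts flat on the stand's deck, lengthwise, its -x end 12 to 20 mm inside the open edge, the gaps to the fence too narrow for a finger. Cracks if pressed on stand or rack with over 12 N; 3 to 7 N is right for sliding. Tips off if it overhangs more than 50 mm.
- stand: Wooden gluing stand, fixed; origin under its centre, x from the open edge to the rear fence. Its deck, 145 (x) x 94 (y) x 12 mm, green top 80 mm above the origin, has a fence 8 mm wide and 10 mm high on both long sides and at the rear (78 mm clear between the sides), and slopes along x by up to 0.05 rad either way (a stiff hinge, it stays so); rubber mounts let it sink 1 mm per 13 N.
- edge (a point): Middle of the deck's open (-x) edge, at the deck's top surface; free air beyond and below. x points into the deck along its slope, y along the edge, z up square to the deck. Height varies by some mm. The blank should overhang past it, to -x, by 25 to 50 mm.
- rack: Drying rack, fixed: two upright aluminium ribs along x, each 130 mm long and 8 mm thick, centred at y = +16 and -16 mm, tops 60 mm above the origin; foot 130 x 110 x 12 mm. Origin under its centre. No walls: fingers have room outside the ribs down to the foot. Rubber feet let the ribs sink 1 mm per 5 N.
- rack_top (a point): Point midway between the two ribs at the height of their tops, at the middle of their length; axes as the rack's. The blank's origin belongs here, its length along the ribs (either way round).
- glue: Black glue bottle with a nozzle, 38 mm wide, 120 mm high, standing; origin at its underside. Bystander.
- dish: Small white dish, 80 mm across, 22 mm high; origin at its underside. Bystander.
- starfish: Dry starfish, 100 mm across, 12 mm high; origin at its underside. Bystander.
There are look-alikes about, which are no part of the job. Of the things that look like the blank, the middle-sized one is meant.

How it is judged:
On the way, in this order (a step that is already met when the one before it is completed fails the run):
1. the blank lies flat on the deck and overhangs the open edge by 23 to 52 mm (x of blank in the frame of edge between 0.003 and 0.032 m and z of blank in the frame of edge between -0.003 and 0.003 m and angle between the z axis of blank and the z axis of edge, either way round below 0.05 rad and contact force between blank and stand above 0.1 N), for 0.2 s.
2. the blank is lifted clear of the stand and the rack (z of blank in the frame of edge above 0.02 m and contact force between blank and stand below 0.05 N and contact force between blank and rack below 0.05 N), for 0.2 s.
At the end, for the whole second after the job is handed in: The blank lies still and released on the rack's two ribs, its centre within 18 mm along and 10 mm across of the middle of the ribs, its length within 0.14 rad (8 degrees) of their direction, flat (x of blank in the frame of rack_top between -0.018 and 0.018 m and y of blank in the frame of rack_top between -0.01 and 0.01 m and z of blank in the frame of rack_top between -0.004 and 0.004 m and angle between the x axis of blank and the x axis of rack, either way round below 0.14 rad and angle between blank's own z axis and vertical below 0.05 rad and linear speed of blank below 0.01 m/s); the robot touches nothing.
It fails at once if the blank is pressed or knocked against the stand with more than 12 N (contact force between blank and stand above 12 N).
It fails at once if the blank is pressed or dropped on the rack with more than 12 N (contact force between blank and rack above 12 N).
It fails at once if the blank falls off (height (world z) of blank below 0.03 m).
It fails at once if a bystander is moved by more than 15 mm (distance of any of glue, dish, starfish from where it was at the start of the episode above 0.015 m).
It also fails if it takes over 61 s, if anything falls off the work surface, if the arm or the gripper's body presses on something with over 40 N, if the wrist force passes 120 N, or if a joint passes its speed limit or range.

## Robot

A 6-joint arm with a two-finger parallel gripper is mounted at the origin on the work surface. World frame = base frame: x ahead of the robot, y to its left, z up, the work surface at z = 0. Lengths are in m, angles in rad, forces in N, time in s.
With the tool pointing down it reaches from about 0.25 to 0.725 m from the base axis. Payload 4 kg.
Tool frame: the origin (TCP) lies between the finger pads; the fingertips stand 19 mm ahead of it and the grasp point (between the pads) is the TCP (tcp_to_tips is the distance from the TCP to the fingertips, in m); z points along the fingers, y is the line along which they close (so a half turn about z gives the same grasp; the last joint's range is limited). The gripper opens to 85 mm and grips with 20 to 120 N. Pads are 22 mm wide; open, the fingers measure 114 mm over their backs; the gripper's body (76 mm by 85 mm) begins 54 mm behind the grasp point. The pads swing forward as they close: fully open they stand 13 mm farther back than shut.
Start: joints at [1.138, 0.241, 0.005, 1.335, 0, 1.571], TCP at [0.21, 0.454, 0.25] pointing down, gripper open.
Joint ranges: [-2.72, 2.72], [-1.05, 1.87], [-1.09, 1.28], [-1.99, 2.15], [-1.42, 1.44], [-3.14, 3.14]. Speed limits (rad/s): [2.79, 2.79, 3.14, 3.14, 3.14, 3.14].

## Interface

Orientations are given as a rotation vector (axis times angle).
In Python, from workcell import sense, grab_frame, hand_in, tcp_to_tips gives the robot as it stands.
- The arm moves only by the tool move_arm, never from a script. Its argument "moves" is a list of rows, each a list of 5 numbers: the closure, from 0 (fully open) to 1 (shut), then the shift along the tool's x, y, z in mm, then the turn about the tool's z in degrees. In form: [[fingers, tx, ty, tz, twist], ...]. A call has 1 to 8 rows; each row shifts and turns the commanded pose from where the row before left it, along the tool's axes as they then stand; what a row does not reach is not made up. A row lasts 1/8 s, in which the tool goes at most 62.5 mm and 10.7 degrees, less where a joint would pass 70% of its speed; a pose out of reach is approached as far as the arm can. A call is refused whole if a number of a shift passes 62.5 or a number of a turn 10.7, either way. A call with a gripper value outside its range is refused whole. The fingers move at their own pace and stop on an object; the grip force is fixed at half the most. Time passes only in rows, so rows that do not move let the fingers close. It gives the time, the measured TCP pose, the force, the opening and the grip force at its end, in the units of the state.
- sense(): the state, without advancing time (a new reading comes with each control period).
- grab_frame(name): name is "scene" or "top"; returns a dict with "pixels" (400x640x3 uint8, red, green, blue), "fx", "fy", "cx", "cy" (pixels), "k1" (the pictures are not rectified: a ray, as slopes to the right and down, at radius r is drawn at 1 + k1 r^2 times it, then the intrinsics apply), "rvec" (rotation vector, rad) and "tvec" (3), from world to camera coordinates, as OpenCV has them. Camera axes: x right, y down, z forward; pixel columns grow to the right and rows downward; lengths in m; the calibration is good to about 2 mm. A picture is of the moment at which its call begins. There is no depth.
- hand_in(): hands the job in; it is judged then, once.
The state is a dict: "clock": time; "joint_pos": joint angles; "dq": joint speeds; "joint_efforts": joint torques, N m; "ee_pos": TCP position; "ee_rot": TCP orientation; "contact_force": force on the tool from outside, world axes, zero at the start; "moment": the same for the moment, N m; "grip_width": opening from 0.0 (shut) to 1.0 (fully open); "finger_force": force on a finger pad.
Only numpy, scipy, OpenCV 4.12 (cv2) and the standard library are available. Lean on these libraries where they do the work, as an engineer would, in place of code of your own. Each camera call takes 0.05 s, during which the arm holds its last target. There are 200 camera calls.

## Working session

There is one attempt and no reset: what is moved stays moved. The work goes in short steps, Python scripts to look and compute and a tool call to move; the robot and the scene stay as the last step left them, time stands still between calls to the robot, and variables do not carry over. Pictures are saved under pics/ and viewed, at most 11 in all, crops included, and the job is handed in when it is done.

Besides the shell and the picture viewer there is one more tool, called after "Emit:" as a command line: name --pt "numbers of a row" for each row, then --argument value for the rest. move_arm: Moves the arm, as the interface text tells. Its arguments: {"type":"object","properties":{"moves":{"type":"array","items":{"type":"array","items":{"type":"number"}}}},"required":["moves"]}

```bash
mkdir -p pics; ls
python3 - <<'E'
from workcell import sense, grab_frame, tcp_to_tips
import cv2,numpy as np,pickle
print(tcp_to_tips); s=sense(); print(s)
for n in("scene","top"):
    f=grab_frame(n); pickle.dump(f,open(n+".pkl","wb")); cv2.imwrite(f"pics/{n}0.png",f["pixels"][:,:,::-1])
    R=cv2.Rodrigues(np.array(f["rvec"]))[0]; print(n,f["fx"],f["cx"],f["cy"],f["k1"],-R.T@np.array(f["tvec"]),R)
E
```

```text
pics
0.019
{'clock': 0.0, 'joint_pos': array([ 1.13801020e+00,  2.41384501e-01,  3.72542777e-03,  1.33518917e+00,
       -5.29760200e-05,  1.57081043e+00]), 'dq': array([-0.00015172,  0.00158484, -0.00102734, -0.0020741 ,  0.00067169,
       -0.00015818]), 'joint_efforts': array([-1.66303878e-03, -3.72321117e+01,  2.52405524e+01,  1.69740699e-02,
        3.51773885e-06,  1.07118274e-05]), 'ee_pos': array([0.20946783, 0.45336011, 0.24942759]), 'ee_rot': array([-0.67446346, -3.06793915,  0.00316545]), 'contact_force': array([-0.29278271,  0.3366704 ,  0.25871306]), 'moment': array([0.0651679 , 0.03012478, 0.0202049 ]), 'finger_force': 0.0, 'grip_width': 1.0012610369423998}
scene 490.13155450471555 319.6299063885061 195.56521995038977 0.018664400782312428 [1.40156092 0.05580524 0.68693524] [[-0.13326636  0.99104189 -0.00872055]
 [ 0.60074034  0.07377754 -0.79603261]
 [-0.78825829 -0.11132315 -0.6051909 ]]
top 441.80445119655167 328.2517288974318 204.90549830622746 -0.083614562397816 [ 0.39897722 -0.05015912  0.97889553] [[-0.02577152 -0.99964277  0.00708181]
 [-0.97996946  0.02386367 -0.19771288]
 [ 0.19747325 -0.01203532 -0.98023439]]
```

View pics/top0.png

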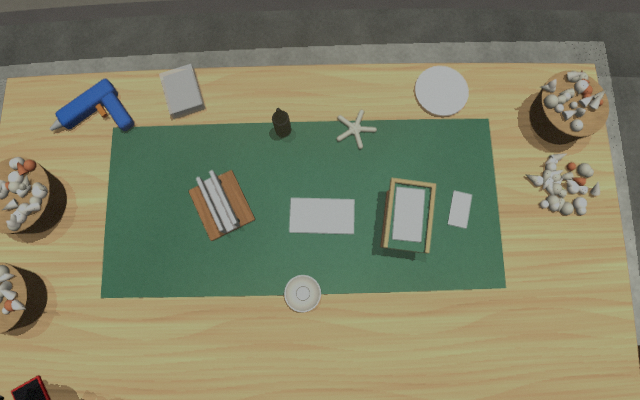

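View pics/scene0.png

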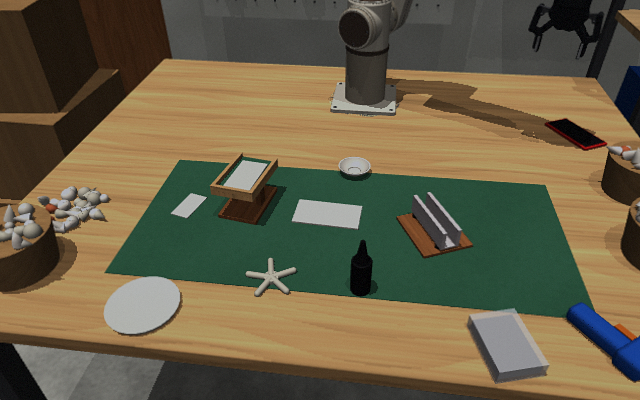

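The top view shows the stand at (409,216) with the blank on it and its open edge toward the robot (row about 250). The rack is at (221,205), the dish at (303,293), the bottle at (282,125) and the starfish at (356,129). The large and small look-alikes are at (322,216) and (460,209).

Run:
```python
import cv2,numpy as np,pickle
t=pickle.load(open("top.pkl","rb"))["pixels"][:,:,::-1];s=pickle.load(open("scene.pkl","rb"))["pixels"][:,:,::-1]
def crop(im,x,y,w=80,h=60):  # 5x
    c=cv2.resize(im[y:y+h,x:x+w],(400,300),interpolation=cv2.INTER_CUBIC)
    for i in range(0,w,20): cv2.putText(c,str(x+i),(i*5,8),0,.3,(0,255,255)); cv2.line(c,(i*5,0),(i*5,300),(0,255,255),1) if 0 else None
    for i in range(0,h,20): cv2.putText(c,str(y+i),(0,i*5+8),0,.3,(0,255,255))
    return c
m=np.vstack([np.hstack([crop(t,370,172,100,75) if 0 else cv2.resize(t[170:260,360:460],(400,360))[:300] if 0 else crop(t,360,175,112,84),crop(t,180,165)]),np.hstack([crop(s,200,150,96,72),crop(s,393,190)])])
cv2.imwrite("pics/mos.png",m)
```

```text
(no output)
```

View pics/mos.png

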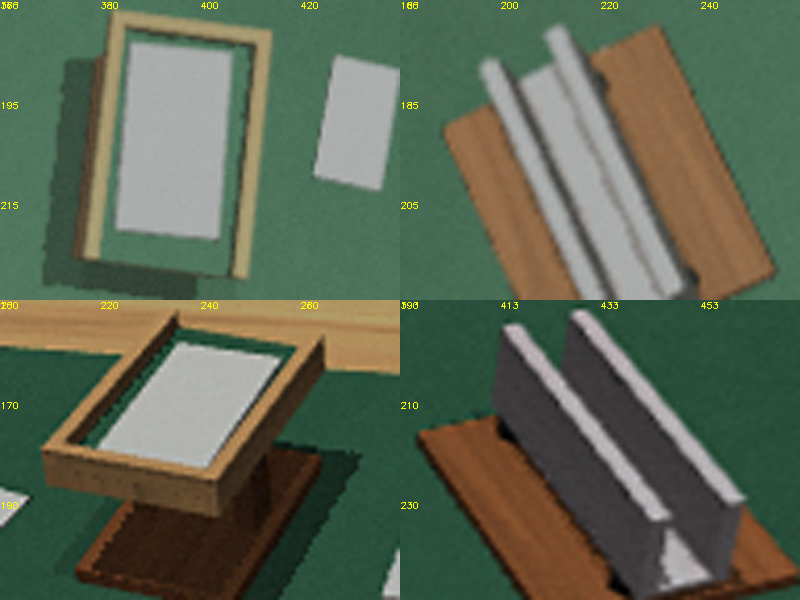

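The crops give usable corners: the stand's fence, the blank on the deck and the rib ends can be marked in both views. I'll fit the poses by least squares.

```bash
cat > h.py <<'E'
import cv2,numpy as np,pickle
from scipy.optimize import least_squares
from scipy.spatial.transform import Rotation as Ro
C={n:pickle.load(open(n+".pkl","rb")) for n in("top","scene")}
def proj(n,P):
    f=C[n]; R=cv2.Rodrigues(np.array(f["rvec"]))[0]; K=np.array([[f["fx"],0,f["cx"]],[0,f["fy"],f["cy"]],[0,0,1]])
    return cv2.projectPoints(np.array(P,float).reshape(-1,3),np.array(f["rvec"],float),np.array(f["tvec"],float),K,np.array([f["k1"],0,0,0.]))[0][:,0]
def un(c,o,s): return [o[0]+(c[0]+.5)/s-.5,o[1]+(c[1]+.5)/s-.5]
def T(p): # x,y,z,yaw,pitch
    return Ro.from_euler('ZY',[p[3],p[4]]),np.array(p[:3])
def fit(p0,obs,prior):
    # obs: list (cam, model pt, pixel)
    def r(p):
        R,t=T(p); e=[]
        for n in C:
            o=[q for q in obs if q[0]==n]
            if o: e.append((proj(n,R.apply(np.array([q[1] for q in o]))+t)-np.array([q[2] for q in o])).ravel())
        return np.concatenate(e+[(np.array(p)-p0)/prior])
    s=least_squares(r,p0,x_scale=[.01,.01,.01,.1,.1]); return s.x,r(s.x)
E
python3 - <<'E'
from h import *
A=lambda x,y:un((x,y),(360,175),400/112); Cc=lambda x,y:un((x,y),(200,150),400/96)
B=lambda x,y:un((x,y),(180,165),5); D=lambda x,y:un((x,y),(393,190),5)
np.set_printoptions(precision=4,suppress=True)
# stand: model origin = deck top centre; hinge taken there
a,b,h=.0725,.047,.010
st=[("top",(a,b,h),A(112,10)),("top",(a,-b,h),A(272,30)),("top",(-a,b,h),A(84,257)),("top",(-a,-b,h),A(247,278)),
("scene",(a,-b,h),Cc(45,450)),("scene",(a,b,h),Cc(217,483)),("scene",(-a,-b,h),Cc(177,313)),("scene",(-a,b,h),Cc(323,340))]
p0=np.array([.4,-.2,.08,-.1,0]); pr=np.array([9,9,.006,9,.05])
p,r=fit(p0,st,pr); print("stand",p); print(r.round(1)); R,t=T(p); print("edge",R.apply([-a,0,0])+t)
a2,b2=.055,.03
bl=[("top",(a2,b2,.0035),A(131,43)),("top",(a2,-b2,.0035),A(233,53)),("top",(-a2,b2,.0035),A(115,229)),("top",(-a2,-b2,.0035),A(219,239)),
("scene",(a2,-b2,.0035),Cc(97,450)),("scene",(a2,b2,.0035),Cc(210,467)),("scene",(-a2,-b2,.0035),Cc(178,342)),("scene",(-a2,b2,.0035),Cc(282,357))]
q,r=fit(np.array([p[0],p[1],p[2],p[3],p[4]]),bl,np.array([9,9,.006,9,.05])); print("blank",q); print(r.round(1))
print("blank in edge frame",R.inv().apply(q[:3]-t)+[a,0,0])
L=.065
ra=[("top",(L,.016,0),B(88,62)),("top",(L,-.016,0),B(155,30)),("scene",(L,-.016,0),D(260,217)),("scene",(L,.016,0),D(335,200)),("scene",(-L,-.016,0),D(115,27)),("scene",(-L,.016,0),D(180,12))]
ra=ra+[("top",(L,.055,-.048),B(43,128)),("top",(L,-.055,-.048),B(257,28)),("top",(-L,-.055,-.048),B(375,270)),("scene",(-L,-.055,-.048),D(18,137))]
q,r=fit(np.array([.4,.17,.06,.4,0]),ra,np.array([9,9,.002,9,.0001])); print("rack",q); print(r.round(1))
E
```

```text
stand [ 0.5884 -0.2472 -0.093  -0.1599 -0.1289]
[ -2.9   4.3  -9.9   3.8  -2.4  -6.3  -9.9  -7.2  -3.4  -4.6  -5.7  -4.1
  -6.9  -5.3  -6.5  -4.8   0.   -0.  -28.8  -0.   -2.6]
edge [ 0.5175 -0.2358 -0.1023]
blank [ 0.587  -0.2485 -0.1051 -0.1121 -0.1451]
[-3.8  5.4 -8.5  4.6 -2.8 -2.8 -7.9 -3.5 -4.  -1.6 -6.3 -1.3 -4.8 -1.3
 -6.6 -1.1 -0.  -0.  -2.   0.  -0.3]
blank in edge frame [ 0.0697 -0.0015 -0.0119]
rack [ 0.6021  0.1813  0.0551  0.4318 -0.    ]
[-0.6 -0.3 -0.6 -0.2 -1.3 -0.6 -0.1 -1.3 -0.5  0.7 -0.3  0.2 -0.4  0.3
 -1.1 -0.6 -0.5 -0.4 -0.5 -1.7  0.   0.  -2.5  0.  -0. ]
```

I forgot to subtract 300 rows from the lower crop's coordinates for the stand and blank. I'll fix that and refit.

Run:
```python
from h import *
A=lambda x,y:un((x,y),(360,175),400/112); Cc=lambda x,y:un((x,y-300),(200,150),400/96)
np.set_printoptions(precision=4,suppress=True)
a,b,h=.0725,.047,.010
st=[("top",(a,b,h),A(112,10)),("top",(a,-b,h),A(272,30)),("top",(-a,b,h),A(84,257)),("top",(-a,-b,h),A(247,278)),
("scene",(a,-b,h),Cc(45,450)),("scene",(a,b,h),Cc(217,483)),("scene",(-a,-b,h),Cc(177,313)),("scene",(-a,b,h),Cc(323,340))]
p0=np.array([.58,-.2,.08,-.1,0]); pr=np.array([9,9,.006,9,.05])
p,r=fit(p0,st,pr); print("stand",p); print(r.round(1)); R,t=T(p); print("edge",R.apply([-a,0,0])+t)
a2,b2=.055,.03
bl=[("top",(a2,b2,.0035),A(131,43)),("top",(a2,-b2,.0035),A(233,53)),("top",(-a2,b2,.0035),A(115,229)),("top",(-a2,-b2,.0035),A(219,239)),
("scene",(a2,-b2,.0035),Cc(97,450)),("scene",(a2,b2,.0035),Cc(210,467)),("scene",(-a2,-b2,.0035),Cc(178,342)),("scene",(-a2,b2,.0035),Cc(282,357))]
q,r=fit(p,bl,np.array([9,9,.003,9,.02])); print("blank",q); print(r.round(1))
print("blank in edge frame",R.inv().apply(q[:3]-t)+[a,0,0])
pickle.dump((p,q),open("fit.pkl","wb"))
```

```text
stand [ 0.5546 -0.2269  0.0764 -0.1675 -0.0451]
[-0.4 -0.  -0.7  0.7 -1.1 -0.2 -1.2  0.3 -0.9  0.  -0.4 -0.1 -2.8 -0.3
  0.3 -0.4 -0.  -0.  -0.6 -0.  -0.9]
edge [ 0.4832 -0.2148  0.0732]
blank [ 0.5565 -0.2258  0.0781 -0.1219 -0.0457]
[-0.8  0.1 -0.9  0.  -0.2  0.4 -0.4  0.3 -0.8  0.  -1.   0.1 -0.3  0.1
 -0.3 -0.   0.   0.   0.6  0.  -0. ]
blank in edge frame [0.0742 0.0013 0.0016]
```

```bash
cat >> h.py <<'E'
def plan(pos,yaw,q=None):
    """shift in tool mm after twisting (deg) so tool y lies along world direction yaw+90 (mod 180)"""
    from workcell import sense
    s=sense(); R=Ro.from_rotvec(s["ee_rot"]).as_matrix(); y=R[:,1]
    cur=np.arctan2(y[1],y[0]); tw=-((yaw+np.pi/2-cur+np.pi/2)%np.pi-np.pi/2) # tool z is down: twist sign flips
    R2=R@Ro.from_euler('z',tw).as_matrix(); d=(np.array(pos)-s["ee_pos"])
    print("t%.2f"%s["clock"],"pos",(s["ee_pos"]*1e3).round(1),"twist deg %.1f"%np.degrees(tw),"shift after twist mm",(R2.T@d*1e3).round(1),"tilt",R[:,2].round(4),
     "F",s["contact_force"].round(2),"q6 %.2f"%s["joint_pos"][5],"grip %.3f %.1f"%(s["grip_width"],s["finger_force"]))
    print("tool x,y in world",R2[:,0].round(3),R2[:,1].round(3))
E
python3 - <<'E'
from h import *
p,q=pickle.load(open("fit.pkl","rb")); R,t=T(q)
pt=R.apply([.012,0,.0035])+t; print(pt)
plan(pt+[0,0,.019+.05],q[3])
E
```

```text
[ 0.56821511 -0.22726283  0.08212606]
t0.10 pos [209.5 453.4 249.5] twist deg -17.8 shift after twist mm [-438.9 -631.9   99.2] tilt [-8.0e-04 -1.6e-03 -1.0e+00] F [0.05 1.21 0.67] q6 1.57 grip 0.998 0.0
tool x,y in world [-0.993  0.122  0.001] [ 0.122  0.993 -0.002]
```

Emit:
move_arm --pt "1 0 0 0 -8.9" --pt "1 0 0 0 -8.9" --pt "1 -30 -40 0 0" --pt "1 -30 -40 0 0" --pt "1 -30 -40 0 0" --pt "1 -30 -40 0 0" --pt "1 -30 -40 0 0" --pt "1 -30 -40 0 0"

```text
clock: 1.1
ee_pos: [0.3595, 0.1922, 0.2501]
ee_rot: [-0.191, -3.136, 0.0]
contact_force: [1.2, 0.5, 0.5]
grip_width: 0.001
finger_force: 0.0
```

Emit:
move_arm --pt "1 -30 -40 0 0" --pt "1 -30 -40 0 0" --pt "1 -30 -40 0 0" --pt "1 -30 -40 0 0" --pt "1 -30 -40 0 0" --pt "1 -30 -40 0 0" --pt "1 -30 -40 0 0" --pt "1 0 -40 0 0"

```text
clock: 2.1
ee_pos: [0.5297, -0.1512, 0.249]
ee_rot: [-0.192, -3.135, -0.0]
contact_force: [-0.2, -0.0, -0.2]
grip_width: -0.005
finger_force: 0.0
```

Run:
```python
from h import *
p,q=pickle.load(open("fit.pkl","rb")); R,t=T(q)
pt=R.apply([.012,0,.0035])+t; print(pt)
plan(pt+[0,0,.019+.05],q[3])
```

```text
[ 0.56821511 -0.22726283  0.08212606]
t2.10 pos [ 529.7 -151.2  249. ] twist deg -0.0 shift after twist mm [-47.6 -70.9  97.8] tilt [-8.e-04  3.e-04 -1.e+00] F [-0.22 -0.04 -0.22] q6 -0.16 grip -0.005 0.0
tool x,y in world [-0.993  0.122  0.001] [0.122 0.993 0.   ]
```

Emit:
move_arm --pt "1 -24 -35 0 0" --pt "1 -24 -36 0 0" --pt "1 0 0 45 0" --pt "1 0 0 45 0" --pt "1 0 0 30 0" --pt "1 0 0 15 0" --pt "1 0 0 0 0" --pt "1 0 0 0 0"

```text
clock: 3.1
ee_pos: [0.5686, -0.2261, 0.1169]
ee_rot: [0.191, 3.133, -0.001]
contact_force: [0.2, 0.0, 0.6]
grip_width: 0.002
finger_force: 0.0
```

Run:
```python
from h import *
from workcell import grab_frame
p,q=pickle.load(open("fit.pkl","rb")); R,t=T(q)
pt=R.apply([.012,0,.0035])+t
plan(pt+[0,0,.019],q[3])
t_=grab_frame("top")["pixels"][:,:,::-1];s_=grab_frame("scene")["pixels"][:,:,::-1]
m=np.hstack([cv2.resize(t_[170:270,360:460],(400,400),interpolation=2),cv2.resize(s_[140:240,190:290],(400,400),interpolation=2)])
cv2.imwrite("pics/a1.png",m)
```

```text
t3.10 pos [ 568.6 -226.1  116.9] twist deg -0.0 shift after twist mm [ 0.3 -1.2 15.7] tilt [ 0.0025 -0.001  -1.    ] F [0.24 0.03 0.57] q6 -0.26 grip 0.002 0.0
tool x,y in world [-0.993  0.122 -0.003] [ 0.122  0.993 -0.001]
```

View pics/a1.png

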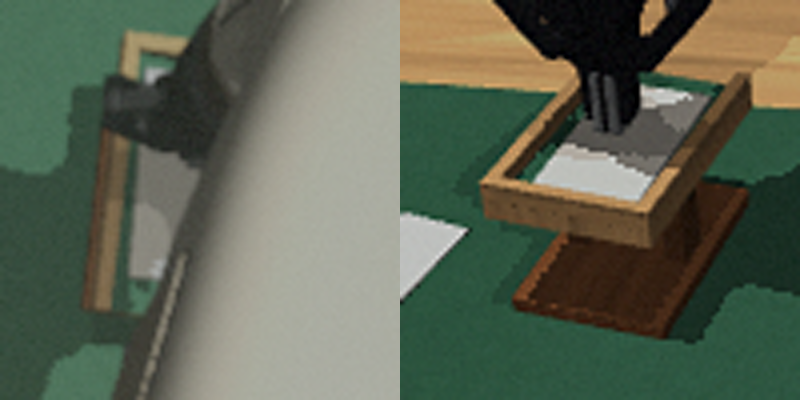

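In the scene half of the picture, the closed fingers hang over the middle of the blank at crop (608,128). I'll lower them in small steps.

Emit:
move_arm --pt "1 0 0 5 0" --pt "1 0 0 4 0" --pt "1 0 0 1 0" --pt "1 0 0 1 0" --pt "1 0 0 0 0"

```text
clock: 3.82
ee_pos: [0.5676, -0.2258, 0.1042]
ee_rot: [-0.192, -3.136, -0.0]
contact_force: [-0.6, -1.4, -0.4]
grip_width: 0.002
finger_force: 0.0
```

Emit:
move_arm --pt "1 0 0 0.5 0" --pt "1 0 0 0.5 0" --pt "1 0 0 0 0"

```text
clock: 4.2
ee_pos: [0.5676, -0.2258, 0.1033]
ee_rot: [-0.192, -3.136, 0.0]
contact_force: [-0.5, 0.6, 0.6]
grip_width: -0.0
finger_force: 0.0
```

Emit:
move_arm --pt "1 0 0 0.5 0" --pt "1 0 0 0 0"

```text
clock: 4.45
ee_pos: [0.5675, -0.2257, 0.1028]
ee_rot: [-0.192, -3.136, -0.0]
contact_force: [1.2, 0.1, 0.7]
grip_width: -0.004
finger_force: 0.0
```

Emit:
move_arm --pt "1 0 0 0.5 0" --pt "1 0 0 0 0"

```text
clock: 4.7
ee_pos: [0.5675, -0.2258, 0.1023]
ee_rot: [-0.192, -3.136, 0.0]
contact_force: [0.5, 0.7, 0.4]
grip_width: -0.004
finger_force: 0.0
```

Emit:
move_arm --pt "1 0 0 0.5 0" --pt "1 0 0 0 0"

```text
clock: 4.95
ee_pos: [0.5676, -0.2258, 0.102]
ee_rot: [0.192, 3.136, -0.0]
contact_force: [0.7, 0.1, 0.2]
grip_width: 0.0
finger_force: 0.4
```

Emit:
move_arm --pt "1 0 0 0.4 0" --pt "1 0 0 0 0"

```text
clock: 5.2
ee_pos: [0.5676, -0.2258, 0.1018]
ee_rot: [0.192, 3.135, -0.0]
contact_force: [-1.8, 0.5, 2.9]
grip_width: -0.0
finger_force: 1.3
```

Emit:
move_arm --pt "1 0 0 0.2 0" --pt "1 0 0 0 0"

```text
clock: 5.45
ee_pos: [0.5676, -0.2258, 0.1016]
ee_rot: [0.192, 3.135, -0.0]
contact_force: [-2.0, 0.6, 5.0]
grip_width: 0.001
finger_force: 2.1
```

Emit:
move_arm --pt "1 1.5 0 0.07 0" --pt "1 2 0 0.09 0" --pt "1 2 0 0.09 0" --pt "1 2 0 0.09 0"

```text
clock: 5.95
ee_pos: [0.5604, -0.225, 0.1012]
ee_rot: [0.192, 3.135, -0.0]
contact_force: [1.3, -0.1, 4.6]
grip_width: 0.003
finger_force: 2.4
```

Force is about 4.6 N and steady. I'll continue.

Emit:
move_arm --pt "1 2.5 0 0.11 0" --pt "1 2.5 0 0.11 0" --pt "1 2.5 0 0.11 0" --pt "1 2.5 0 0.11 0"

```text
clock: 6.45
ee_pos: [0.5503, -0.2237, 0.1007]
ee_rot: [0.192, 3.135, -0.0]
contact_force: [1.7, 0.5, 5.7]
grip_width: 0.001
finger_force: 2.6
```

Run:
```python
from h import *
from workcell import grab_frame,sense
s=sense();print(s["ee_pos"],s["contact_force"],s["finger_force"])
s_=grab_frame("scene")["pixels"][:,:,::-1]
cv2.imwrite("pics/a2.png",cv2.resize(s_[140:220,190:290],(800,640)[:2],interpolation=2)[:600])
```

```text
[ 0.55034962 -0.22372062  0.10074978] [1.67055885 0.45791817 5.72444749] 2.584806368686259
```

View pics/a2.png

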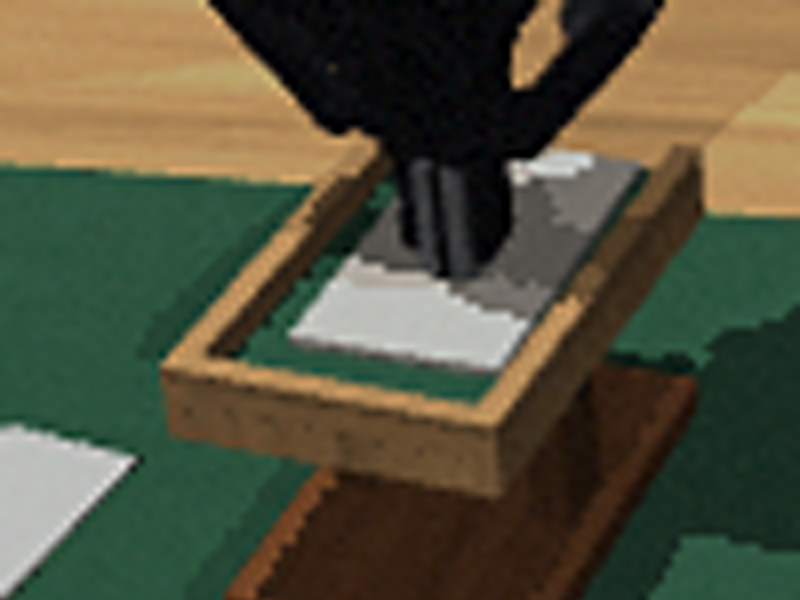

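The blank follows: its rear edge is at crop (290,335)–(500,368) and the gap to the rear fence has opened. It looks close to the +y fence, so I'll measure that.

```bash
cat >> h.py <<'E'
def ray(n,px,h,p):
    "intersection of pixel ray with plane z=h of stand frame p (edge coords)"
    R,t=T(p)
    f=lambda v:proj(n,R.apply([v[0],v[1],h])+t)[0]-px
    v=least_squares(f,[0,0],x_scale=.01).x; return v+[.0725,0]
E
python3 - <<'E'
from h import *
np.set_printoptions(precision=4,suppress=True)
p,q=pickle.load(open("fit.pkl","rb"))
A=lambda x,y:np.array(un((x,y),(190,140),8))
for n,x,y,h in[("blank r-y",290,335,.0035),("blank r+y",500,368,.0035),("blank f+y",640,165,.0035),("fence r-y inner",210,355,.01),("fence r+y inner",478,410,.01),("f r-y out",165,370,.01),("f r+y out",495,430,.01),("f front +y out",703,150,.01),("front +y inner",672,150,.01)]: print(n,ray("scene",A(x,y),h,p))
E
```

```text
blank r-y [ 0.1115 -0.0271]
blank r+y [0.1092 0.0323]
blank f+y [0.001 0.028]
fence r-y inner [ 0.1353 -0.0376]
fence r+y inner [0.1376 0.0392]
f r-y out [ 0.1452 -0.0454]
f r+y out [0.1445 0.047 ]
f front +y out [-0.002   0.0463]
front +y inner [0.0007 0.038 ]
```

Emit:
move_arm --pt "1 2.5 0 0.11 0" --pt "1 2.5 0 0.11 0" --pt "1 2.5 0 0.11 0" --pt "1 2.5 0 0.11 0" --pt "1 2.5 0 0.11 0"

```text
clock: 7.12
ee_pos: [0.5379, -0.2222, 0.1002]
ee_rot: [0.192, 3.135, -0.0]
contact_force: [1.1, 0.1, 5.2]
grip_width: -0.001
finger_force: 2.6
```

Emit:
move_arm --pt "1 2.5 0 0.11 0" --pt "1 2.5 0 0.11 0" --pt "1 2.5 0 0.11 0" --pt "1 2.5 0 0.11 0" --pt "1 2.5 0 0.1 0"

```text
clock: 7.75
ee_pos: [0.5255, -0.2207, 0.0996]
ee_rot: [0.192, 3.135, -0.0]
contact_force: [0.9, 0.3, 5.2]
grip_width: 0.005
finger_force: 2.6
```

Emit:
move_arm --pt "1 2.5 0 0.1 0" --pt "1 2.5 0 0.1 0" --pt "1 2.5 0 0.1 0" --pt "1 2.5 0 0.1 0" --pt "1 2.5 0 0.1 0" --pt "1 1 0 0.04 0" --pt "1 0 0 0 0" --pt "1 0 0 0 0"

```text
clock: 8.75
ee_pos: [0.5118, -0.2189, 0.0989]
ee_rot: [0.192, 3.136, -0.0]
contact_force: [0.1, 0.1, 5.6]
grip_width: -0.003
finger_force: 2.7
```

Emit:
move_arm --pt "1 0 0 -1 0" --pt "1 0 0 -5 0" --pt "1 0 0 -25 0" --pt "1 0 0 -40 0" --pt "1 -50 -10 -20 0" --pt "0 -50 -40 0 0" --pt "0 0 -60 0 0" --pt "0 0 -60 0 0"

```text
clock: 9.75
ee_pos: [0.5893, -0.3993, 0.1882]
ee_rot: [-0.189, -3.133, -0.002]
contact_force: [1.5, -0.1, 0.6]
grip_width: 0.639
finger_force: 0.0
```

Run:
```python
from h import *
from workcell import grab_frame,sense
plan([0.5,-.2,.1],-.14)
t_=grab_frame("top")["pixels"][:,:,::-1];s_=grab_frame("scene")["pixels"][:,:,::-1]
m=np.hstack([cv2.resize(t_[180:280,370:450],(400,500),interpolation=2),cv2.resize(s_[130:230,210:290],(400,500),interpolation=2)])
cv2.imwrite("pics/a3.png",m)
```

```text
t9.75 pos [ 589.3 -399.3  188.2] twist deg 1.1 shift after twist mm [116.  184.8  88.7] tilt [-0.0026  0.0016 -1.    ] F [ 1.51 -0.08  0.63] q6 -0.48 grip 0.639 0.0
tool x,y in world [-0.99   0.14   0.003] [0.14  0.99  0.001]
```

View pics/a3.png

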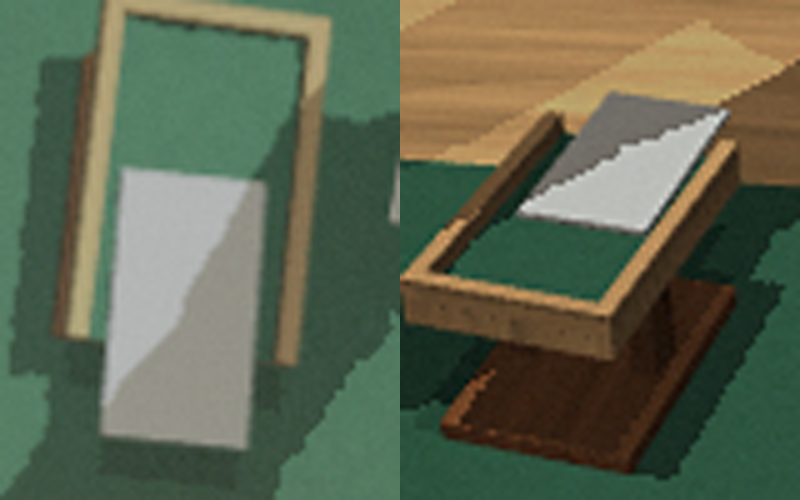

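The blank lies flat, overhanging the open edge: in the top crop its front corners are (100,435) and (247,450), and the fence ends are at about (65,335) and (297,365). I'll refit its pose.

Run:
```python
from h import *
np.set_printoptions(precision=4,suppress=True)
p,q=pickle.load(open("fit.pkl","rb"))
A=lambda x,y:un((x,y),(370,180),5); S=lambda x,y:un((x-400,y),(210,130),5)
a,b,h=.055,.03,.0035
bl=[("top",(a,b,h),A(122,168)),("top",(a,-b,h),A(268,182)),("top",(-a,b,h),A(100,435)),("top",(-a,-b,h),A(247,450)),
("scene",(-a,-b,h),S(608,93)),("scene",(-a,b,h),S(728,108)),("scene",(a,-b,h),S(518,213)),("scene",(a,b,h),S(645,232))]
q0=np.array(p); q0[:3]-=.055*np.array([np.cos(p[3]),np.sin(p[3]),.045]); 
b2,r=fit(q0,bl,np.array([9,9,.003,9,.02])); print(b2,r.round(1))
R,t=T(p); print("in edge",R.inv().apply(b2[:3]-t)+[.0725,0,0])
for n,px,hh in[("top",A(65,335),.01),("top",A(297,365),.01),("top",A(100,435),.0035),("top",A(247,450),.0035),("top",A(122,168),.0035),("top",A(268,182),.0035)]: print(ray(n,np.array(px),hh,p))
pickle.dump(b2,open("b2.pkl","wb"))
Rb,tb=T(b2); g=Rb.apply([-.039,0,.00175])+tb; print("grasp",g); plan(g+[0,0,.06],b2[3])
```

```text
[ 0.5005 -0.2194  0.0749 -0.1255 -0.0429] [-0.2  0.2 -0.7  0.3 -0.   0.  -0.2 -0.1 -0.2 -0.  -0.1  0.3 -0.7 -0.1
 -0.3 -0.1  0.  -0.   0.3  0.   0.1]
in edge [ 0.0179 -0.0017  0.0009]
[-0.0002  0.0458]
[ 0.0008 -0.0497]
[-0.0382  0.0258]
[-0.0359 -0.0346]
[0.0722 0.0301]
[ 0.075  -0.0309]
grasp [ 0.4618 -0.2145  0.0749]
t9.85 pos [ 586.5 -404.9  187.2] twist deg -0.2 shift after twist mm [147.3 173.3  52.6] tilt [-0.0036 -0.0004 -1.    ] F [ 0.11 -0.12  0.25] q6 -0.47 grip 0.805 0.0
tool x,y in world [-0.992  0.125  0.004] [ 0.125  0.992 -0.001]
```

Emit:
move_arm --pt "0 37 43 0 0" --pt "0 37 43 0 0" --pt "0 37 43 0 0" --pt "0 36 44 0 0" --pt "0 0 0 30 0" --pt "0 0 0 30 0" --pt "0 0 0 0 0" --pt "0 0 0 0 0"

```text
clock: 10.85
ee_pos: [0.4648, -0.2091, 0.1304]
ee_rot: [0.192, 3.136, -0.0]
contact_force: [0.2, -0.2, 0.4]
grip_width: 0.995
finger_force: 0.0
```

Run:
```python
from h import *
b2=pickle.load(open("b2.pkl","rb"));Rb,tb=T(b2); g=Rb.apply([-.039,0,.00175])+tb; g[2]=.070; plan(g,b2[3])
```

```text
t10.85 pos [ 464.8 -209.1  130.4] twist deg 0.2 shift after twist mm [ 2.3 -5.8 60.4] tilt [ 1.e-04 -0.e+00 -1.e+00] F [ 0.19 -0.24  0.37] q6 -0.30 grip 0.995 0.0
tool x,y in world [-0.992  0.125 -0.   ] [0.125 0.992 0.   ]
```

Emit:
move_arm --pt "0 2.3 -5.8 0 0" --pt "0 0 0 20 0" --pt "0 0 0 15 0" --pt "0 0 0 15 0" --pt "0 0 0 10 0" --pt "0 0 0 0 0" --pt "0 0 0 0 0"

```text
clock: 11.72
ee_pos: [0.462, -0.2147, 0.0701]
ee_rot: [0.192, 3.135, -0.0]
contact_force: [-0.5, 0.2, -0.5]
grip_width: 1.003
finger_force: 0.0
```

Run:
```python
from h import *
from workcell import grab_frame,sense
plan([0.4618,-.2145,.07],-.1255)
t_=grab_frame("top")["pixels"][:,:,::-1];s_=grab_frame("scene")["pixels"][:,:,::-1]
m=np.hstack([cv2.resize(t_[180:280,370:450],(400,500),interpolation=2),cv2.resize(s_[110:210,220:300],(400,500),interpolation=2)])
cv2.imwrite("pics/a4.png",m)
```

```text
t11.72 pos [ 462.  -214.7   70.1] twist deg 0.2 shift after twist mm [0.2 0.2 0.1] tilt [ 5.e-04 -2.e-04 -1.e+00] F [-0.5   0.16 -0.53] q6 -0.31 grip 1.003 0.0
tool x,y in world [-0.992  0.125 -0.001] [ 0.125  0.992 -0.   ]
```

View pics/a4.png

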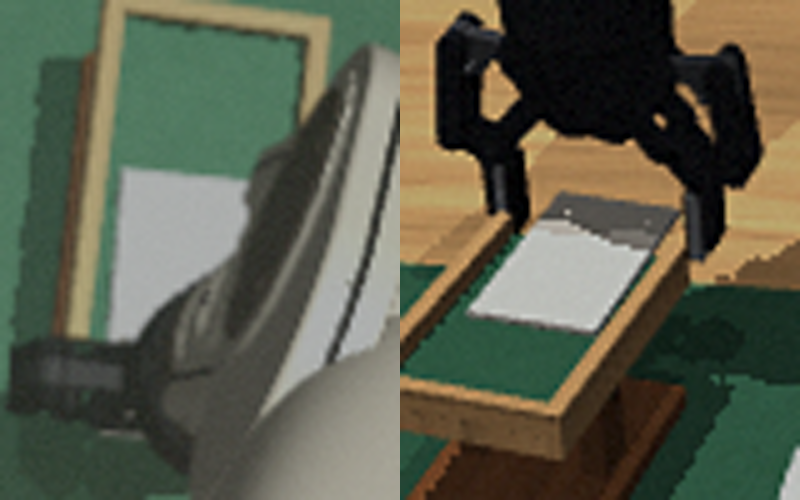

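The fingers straddle the overhanging end: tips at scene crop (515,225) and (700,258), clear of the fence ends. I'll shift 2 mm outward and close.

Emit:
move_arm --pt "0 2 0 0 0" --pt "0.15 0 0 0 0" --pt "0.2 0 0 0 0" --pt "0.25 0 0 0 0" --pt "0.3 0 0 0 0" --pt "0.35 0 0 0 0" --pt "0.4 0 0 0 0" --pt "0.5 0 0 0 0"

```text
clock: 12.82
ee_pos: [0.4597, -0.2144, 0.0699]
ee_rot: [0.192, 3.136, -0.0]
contact_force: [-1.2, -0.1, 1.7]
grip_width: 0.68
finger_force: 63.5
```

Emit:
move_arm --pt "0.7 0 0 0 0" --pt "1 0 0 0 0" --pt "1 0 0 0 0" --pt "1 0 0 0 0"

```text
clock: 13.32
ee_pos: [0.4597, -0.2144, 0.0698]
ee_rot: [0.192, 3.136, -0.0]
contact_force: [-0.9, 0.1, 3.1]
grip_width: 0.678
finger_force: 63.5
```

Run:
```python
from h import *
plan([0.4618,-.2145,.07],-.1255)
from workcell import sense; print(sense()["moment"])
```

```text
t13.32 pos [ 459.7 -214.4   69.8] twist deg 0.2 shift after twist mm [-2.1  0.2 -0.2] tilt [ 1.e-04 -1.e-04 -1.e+00] F [-0.93  0.13  3.05] q6 -0.31 grip 0.678 63.5
tool x,y in world [-0.992  0.125 -0.   ] [ 0.125  0.992 -0.   ]
[-0.03966616  0.07052456  0.05773274]
```

The grip is good at 63 N. I'll lift.

Emit:
move_arm --pt "1 0 0 -2 0" --pt "1 0 0 -4 0" --pt "1 0 0 -8 0" --pt "1 0 0 -12 0" --pt "1 0 0 -15 0" --pt "1 0 0 -15 0" --pt "1 0 0 -14 0" --pt "1 0 0 0 0"

```text
clock: 14.32
ee_pos: [0.4607, -0.2149, 0.1415]
ee_rot: [0.192, 3.133, -0.002]
contact_force: [0.3, -0.3, -0.3]
grip_width: 0.682
finger_force: 64.1
```

Run:
```python
from h import *
from workcell import grab_frame
plan([0.4618,-.2145,.07],-.1255)
s_=grab_frame("scene")["pixels"][:,:,::-1];t_=grab_frame("top")["pixels"][:,:,::-1]
m=np.hstack([cv2.resize(t_[180:280,370:450],(400,500),interpolation=2),cv2.resize(s_[90:190,220:300],(400,500),interpolation=2)])
cv2.imwrite("pics/a5.png",m)
```

```text
t14.32 pos [ 460.7 -214.9  141.5] twist deg 0.2 shift after twist mm [-0.8  0.6 71.5] tilt [ 0.0031 -0.0014 -1.    ] F [ 0.26 -0.31 -0.32] q6 -0.31 grip 0.682 64.1
tool x,y in world [-0.992  0.125 -0.003] [ 0.125  0.992 -0.001]
```

View pics/a5.png

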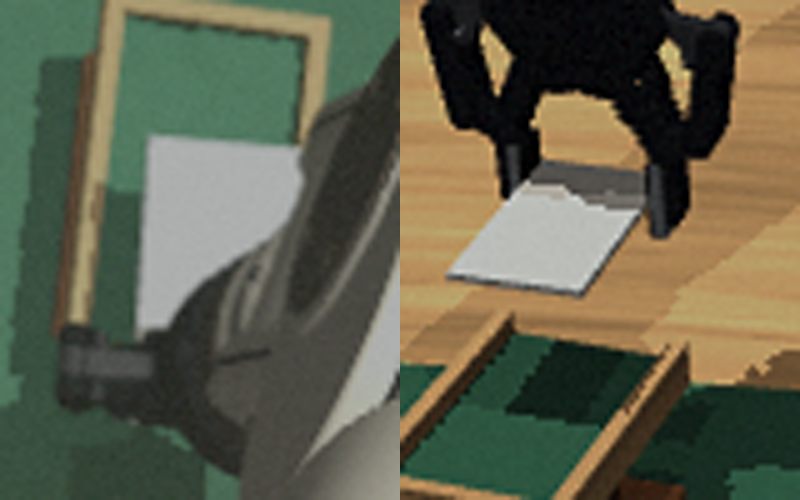

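The blank is held level and clear of the stand: its free end is at scene crop (447,277)–(582,296) and the rear corner at top crop (150,135). I'll fit the pose in the hand and plan the rack placement.

Run:
```python
from h import *
from workcell import sense
np.set_printoptions(precision=4,suppress=True)
A=lambda x,y:un((x,y),(370,180),5); S=lambda x,y:un((x-400,y),(220,90),5)
a,b,h=.055,.03,.0035
bl=[("top",(a,b,h),A(150,135)),("scene",(-a,-b,h),S(540,160)),("scene",(a,-b,h),S(447,276)),("scene",(a,b,h),S(582,295))]
s=sense(); e=s["ee_pos"]; yw=-.127
q0=np.array([e[0]+.041*np.cos(yw),e[1]+.041*np.sin(yw),e[2]+.005,yw,-.045])
b3,r=fit(q0,bl,np.array([.004,.003,.006,.03,.04])); print(q0,b3,r.round(1))
# place: rack_top
rk=np.array([.6021,.1813]); ry=.4318
off=.041
g=rk-off*np.array([np.cos(ry),np.sin(ry)]); print("tcp target",g); plan([g[0],g[1],.15],ry)
```

```text
[ 0.5002 -0.2196  0.1448 -0.127  -0.045 ] [ 0.5009 -0.2195  0.1451 -0.1192 -0.035 ] [-0.4  0.2  0.3  0.1 -0.3  0.  -0.4 -0.2  0.2  0.   0.   0.3  0.2]
tcp target [0.5649 0.1641]
t14.43 pos [ 459.6 -214.4  139.8] twist deg -31.7 shift after twist mm [-254.   299.7  -10.2] tilt [ 0.0001 -0.     -1.    ] F [ 0.27 -0.   -0.1 ] q6 -0.31 grip 0.684 64.1
tool x,y in world [-0.908 -0.419 -0.   ] [-0.419  0.908 -0.   ]
```

Run:
```python
from h import *
np.set_printoptions(precision=4,suppress=True)
B=lambda x,y:un((x,y),(180,165),5); D=lambda x,y:un((x,y),(393,190),5)
L=.065
ra=[("top",(L,.016,0),B(88,62)),("top",(L,-.016,0),B(155,30)),("scene",(L,-.016,0),D(260,217)),("scene",(L,.016,0),D(335,200)),("scene",(-L,-.016,0),D(115,27)),("scene",(-L,.016,0),D(180,12))]
ra+=[("top",(L,.055,-.048),B(43,128)),("top",(L,-.055,-.048),B(257,28)),("top",(-L,-.055,-.048),B(375,270)),("scene",(-L,-.055,-.048),D(18,137))]
for k in("top","scene","all"):
    q,r=fit(np.array([.6,.18,.06,.4,0]),[o for o in ra if k in(o[0],"all")],np.array([9,9,.0003,9,.0001])); print(k,q,r.round(1))
```

```text
top [0.6002 0.1783 0.06   0.4402 0.    ] [-0.1  0.2 -0.1  0.1 -0.8 -0.   0.4 -1.2  0.7  0.8  0.  -0.  -0.   0.
  0. ]
scene [ 0.6094  0.1814  0.06    0.4308 -0.    ] [ 0.4  0.7  0.4  0.8 -0.7 -0.4  0.1 -0.2 -0.3 -1.3  0.   0.  -0.   0.
 -0. ]
all [0.6033 0.1806 0.0596 0.4335 0.    ] [-0.9 -1.3 -0.9 -1.2 -1.6 -1.5 -0.3 -2.3 -0.4 -0.2 -0.2 -1.3 -0.3 -1.2
 -1.2 -2.  -0.6 -1.8 -0.7 -3.   0.   0.  -1.4  0.   0. ]
```

Emit:
move_arm --pt "1 0 0 -5 -8" --pt "1 0 0 -5 -8" --pt "1 0 0 0 -8" --pt "1 0 0 0 -7.7" --pt "1 -20 24 0 0" --pt "1 -32 38 0 0" --pt "1 -32 38 0 0" --pt "1 -32 38 0 0"

```text
clock: 15.42
ee_pos: [0.5071, -0.0391, 0.1489]
ee_rot: [0.671, -3.068, -0.001]
contact_force: [1.0, -0.4, -0.1]
grip_width: 0.677
finger_force: 64.1
```

Emit:
move_arm --pt "1 -32 38 0 0" --pt "1 -32 38 0 0" --pt "1 -30 35 0 0" --pt "1 -25 28 0 0" --pt "1 -15 15 0 0" --pt "1 0 0 0 0" --pt "1 0 0 0 0"

```text
clock: 16.3
ee_pos: [0.5642, 0.1542, 0.1493]
ee_rot: [0.67, -3.068, 0.001]
contact_force: [-0.6, 0.0, -0.9]
grip_width: 0.68
finger_force: 64.1
```

Emit:
move_arm --pt "1 -4 7.5 0 0" --pt "1 0 0 20 0" --pt "1 0 0 25 0" --pt "1 0 0 19 0" --pt "1 0 0 10 0" --pt "1 0 0 0 0" --pt "1 0 0 0 0"

```text
clock: 17.18
ee_pos: [0.5659, 0.1639, 0.0767]
ee_rot: [-0.671, 3.067, 0.0]
contact_force: [0.0, -0.3, -0.4]
grip_width: 0.683
finger_force: 64.1
```

Run:
```python
from h import *
from workcell import grab_frame
plan([0.5648,.1627,.075],.436)
s_=grab_frame("scene")["pixels"][:,:,::-1];t_=grab_frame("top")["pixels"][:,:,::-1]
m=np.hstack([cv2.resize(t_[150:250,175:255],(400,500),interpolation=2),cv2.resize(s_[160:260,390:470],(400,500),interpolation=2)])
cv2.imwrite("pics/a6.png",m)
```

```text
t17.18 pos [565.9 163.9  76.7] twist deg -0.3 shift after twist mm [ 1.5 -0.6  1.7] tilt [ 1.6e-03  5.0e-04 -1.0e+00] F [ 0.   -0.31 -0.43] q6 -0.15 grip 0.683 64.1
tool x,y in world [-0.906 -0.422 -0.002] [-0.422  0.906 -0.   ]
```

View pics/a6.png

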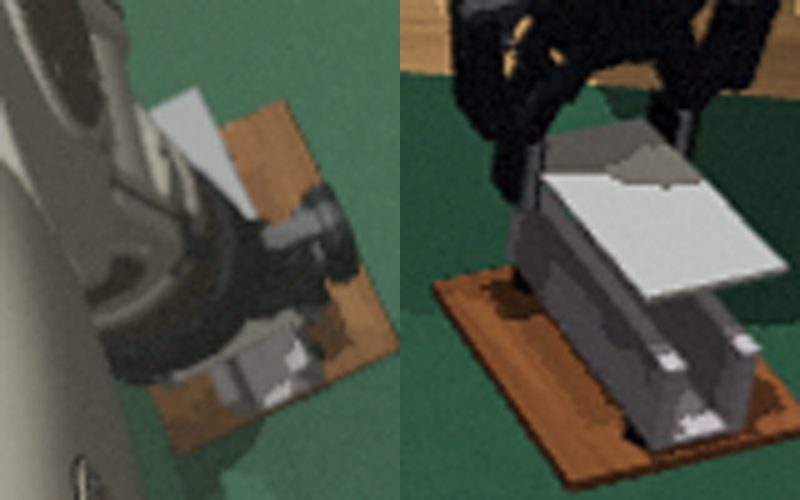

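The blank hangs about 20 mm above the ribs, roughly centred: free-end corners at scene crop (648,300) and (788,264), near rib ends at (668,358) and (745,340). I'll check this numerically.

Run:
```python
from h import *
np.set_printoptions(precision=4,suppress=True)
def hit(n,px,z):
    return least_squares(lambda v:proj(n,[v[0],v[1],z])[0]-px,[.6,.18],x_scale=.01).x
S=lambda x,y:np.array(un((x-400,y),(390,160),5)); A=lambda x,y:np.array(un((x,y),(175,150),5))
ry=.436; ux=np.array([np.cos(ry),np.sin(ry)]); uy=np.array([-ux[1],ux[0]])
def show(l,v): d=v-[.602,.180]; print(l,v,"along %.4f across %.4f"%(d@ux,d@uy))
show("S rib -y end",hit("scene",S(668,360),.06)); show("S rib +y end",hit("scene",S(745,341),.06))
z=.0867
for l,x,y in[("S free -y",648,298),("S free +y",788,264),("S grip +y",645,118),("S grip -y",540,175)]: show(l,hit("scene",S(x,y),z if "free" in l else z-.0035))
for l,x,y in[("T free -y",197,88),("T free +y",150,107)]: show(l,hit("top",A(x,y),z))
show("T rib -y end(old)",hit("top",np.array(un((155,30),(180,165),5)),.06)); show("T rib +y",hit("top",np.array(un((88,62),(180,165),5)),.06))
```

```text
S rib -y end [0.6693 0.191 ] along 0.0657 across -0.0184
S rib +y end [0.6543 0.2212] along 0.0648 across 0.0152
S free -y [0.6655 0.1801] along 0.0576 across -0.0267
S free +y [0.6382 0.2345] along 0.0558 across 0.0341
S grip +y [0.5424 0.1865] along -0.0513 across 0.0311
S grip -y [0.5877 0.1421] along -0.0290 across -0.0284
T free -y [0.6655 0.1773] along 0.0565 across -0.0293
T free +y [0.6578 0.197 ] along 0.0578 across -0.0081
T rib -y end(old) [0.6661 0.1913] along 0.0629 across -0.0168
T rib +y [0.6525 0.2202] along 0.0627 across 0.0151
```

Emit:
move_arm --pt "1 2 -2.5 0 0" --pt "1 0 0 5 0" --pt "1 0 0 4 0" --pt "1 0 0 3 0" --pt "1 0 0 1.5 0" --pt "1 0 0 0 0" --pt "1 0 0 0 0"

```text
clock: 18.15
ee_pos: [0.5646, 0.1608, 0.0624]
ee_rot: [-0.672, 3.069, 0.0]
contact_force: [-0.1, 1.3, 0.3]
grip_width: 0.682
finger_force: 64.1
```

Emit:
move_arm --pt "1 0 0 0.7 0" --pt "1 0 0 0.7 0" --pt "1 0 0 0 0"

```text
clock: 18.52
ee_pos: [0.5644, 0.1608, 0.0608]
ee_rot: [0.672, -3.069, -0.0]
contact_force: [-0.1, 0.0, -0.1]
grip_width: 0.679
finger_force: 64.1
```

Emit:
move_arm --pt "1 0 0 0.5 0" --pt "1 0 0 0.5 0" --pt "1 0 0 0 0"

```text
clock: 18.9
ee_pos: [0.5645, 0.1608, 0.0598]
ee_rot: [0.672, -3.069, -0.0]
contact_force: [0.6, 0.6, -0.5]
grip_width: 0.679
finger_force: 64.1
```

Emit:
move_arm --pt "1 0 0 0.5 0" --pt "1 0 0 0.5 0" --pt "1 0 0 0 0"

```text
clock: 19.27
ee_pos: [0.5645, 0.1608, 0.0589]
ee_rot: [0.672, -3.069, -0.0]
contact_force: [0.4, 0.4, -1.3]
grip_width: 0.68
finger_force: 64.1
```

Emit:
move_arm --pt "1 0 0 0.5 0" --pt "1 0 0 0 0"

```text
clock: 19.52
ee_pos: [0.5645, 0.1608, 0.0584]
ee_rot: [0.672, -3.069, 0.0]
contact_force: [-1.0, -0.6, -0.2]
grip_width: 0.681
finger_force: 64.1
```

Emit:
move_arm --pt "1 0 0 0.5 0" --pt "1 0 0 0 0"

```text
clock: 19.77
ee_pos: [0.5645, 0.1608, 0.0579]
ee_rot: [-0.672, 3.069, 0.0]
contact_force: [-0.3, -0.3, -0.9]
grip_width: 0.683
finger_force: 64.1
```

Emit:
move_arm --pt "1 0 0 0.4 0" --pt "1 0 0 0 0"

```text
clock: 20.02
ee_pos: [0.5644, 0.1608, 0.0574]
ee_rot: [0.672, -3.069, 0.0]
contact_force: [0.9, -0.5, -0.9]
grip_width: 0.677
finger_force: 64.1
```

Emit:
move_arm --pt "1 0 0 0.5 0" --pt "1 0 0 0 0"

```text
clock: 20.27
ee_pos: [0.5644, 0.1607, 0.057]
ee_rot: [0.672, -3.069, 0.0]
contact_force: [-0.1, -0.1, 0.2]
grip_width: 0.678
finger_force: 64.1
```

Emit:
move_arm --pt "1 0 0 0.4 0" --pt "1 0 0 0 0"

```text
clock: 20.52
ee_pos: [0.5645, 0.1608, 0.0566]
ee_rot: [0.672, -3.069, -0.0]
contact_force: [-0.4, -0.3, -0.7]
grip_width: 0.685
finger_force: 64.1
```

Emit:
move_arm --pt "1 0 0 0.4 0" --pt "1 0 0 0 0"

```text
clock: 20.78
ee_pos: [0.5645, 0.1608, 0.0562]
ee_rot: [0.672, -3.069, 0.0]
contact_force: [-0.1, -0.5, -0.4]
grip_width: 0.677
finger_force: 64.1
```

Emit:
move_arm --pt "1 0 0 0.4 0" --pt "1 0 0 0 0"

```text
clock: 21.02
ee_pos: [0.5644, 0.1607, 0.0557]
ee_rot: [0.672, -3.069, 0.0]
contact_force: [0.2, -1.2, -1.1]
grip_width: 0.686
finger_force: 64.1
```

Emit:
move_arm --pt "1 0 0 0.4 0" --pt "1 0 0 0 0"

```text
clock: 21.28
ee_pos: [0.5644, 0.1608, 0.0553]
ee_rot: [0.672, -3.069, 0.0]
contact_force: [-1.0, 1.0, -0.7]
grip_width: 0.683
finger_force: 64.1
```

Emit:
move_arm --pt "1 0 0 0.4 0" --pt "1 0 0 0 0"

```text
clock: 21.52
ee_pos: [0.5645, 0.1608, 0.055]
ee_rot: [0.672, -3.069, 0.0]
contact_force: [0.4, -0.5, -0.6]
grip_width: 0.679
finger_force: 64.1
```

Emit:
move_arm --pt "1 0 0 0.4 0" --pt "1 0 0 0.4 0" --pt "1 0 0 0 0"

```text
clock: 21.9
ee_pos: [0.5644, 0.1607, 0.0541]
ee_rot: [0.672, -3.069, -0.0]
contact_force: [-0.2, 0.4, -0.8]
grip_width: 0.68
finger_force: 64.1
```

Emit:
move_arm --pt "1 0 0 0.4 0" --pt "1 0 0 0 0"

```text
clock: 22.15
ee_pos: [0.5644, 0.1607, 0.0537]
ee_rot: [0.672, -3.069, 0.0]
contact_force: [0.3, -0.3, -1.0]
grip_width: 0.679
finger_force: 64.1
```

Emit:
move_arm --pt "1 0 0 0.4 0" --pt "1 0 0 0 0"

```text
clock: 22.4
ee_pos: [0.5644, 0.1608, 0.0534]
ee_rot: [0.672, -3.069, 0.0]
contact_force: [-0.3, 0.4, -1.0]
grip_width: 0.68
finger_force: 64.1
```

Run:
```python
from h import *
from workcell import grab_frame
plan([0.5648,.1627,.075],.436)
s_=grab_frame("scene")["pixels"][:,:,::-1]
cv2.imwrite("pics/a7.png",cv2.resize(s_[170:250,400:480],(600,600),interpolation=2))
```

```text
t22.40 pos [564.4 160.8  53.4] twist deg -0.3 shift after twist mm [ -1.1   1.6 -21.6] tilt [-1.e-04 -0.e+00 -1.e+00] F [-0.3   0.44 -0.97] q6 -0.15 grip 0.680 64.1
tool x,y in world [-0.906 -0.422  0.   ] [-0.422  0.906  0.   ]
```

View pics/a7.png

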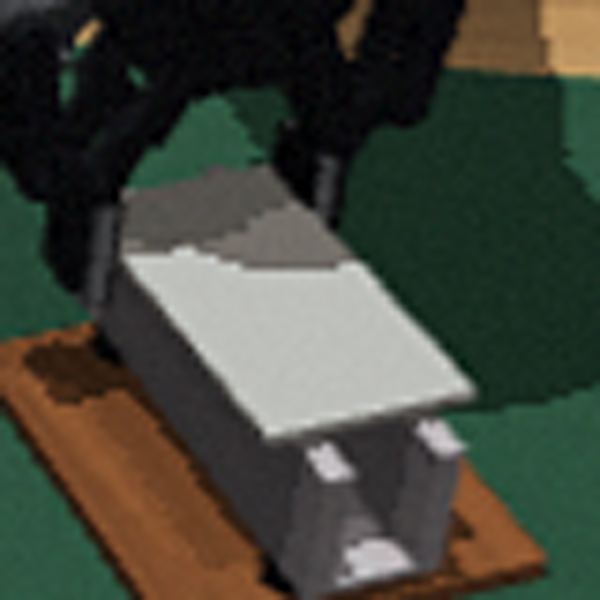

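The blank is just above the ribs and centred across them: free-end corners at (268,438) and (473,392), rib ends at (328,460) and (440,437). I'll keep lowering gently.

Emit:
move_arm --pt "1 0 0 0.4 0" --pt "1 0 0 0 0"

```text
clock: 22.7
ee_pos: [0.5644, 0.1608, 0.053]
ee_rot: [0.672, -3.069, 0.0]
contact_force: [0.5, -0.6, -0.7]
grip_width: 0.682
finger_force: 64.1
```

Emit:
move_arm --pt "1 0 0 0.4 0" --pt "1 0 0 0 0"

```text
clock: 22.95
ee_pos: [0.5645, 0.1608, 0.0526]
ee_rot: [-0.672, 3.069, 0.0]
contact_force: [-0.7, 0.7, -0.6]
grip_width: 0.679
finger_force: 64.2
```

Emit:
move_arm --pt "1 0 0 0.4 0" --pt "1 0 0 0 0"

```text
clock: 23.2
ee_pos: [0.5645, 0.1608, 0.0523]
ee_rot: [-0.672, 3.069, 0.0]
contact_force: [-0.4, -0.5, 0.8]
grip_width: 0.678
finger_force: 64.2
```

Emit:
move_arm --pt "1 0 0 0.4 0" --pt "1 0 0 0 0"

```text
clock: 23.45
ee_pos: [0.5646, 0.1608, 0.052]
ee_rot: [-0.672, 3.069, 0.0]
contact_force: [-0.5, -1.2, 1.3]
grip_width: 0.684
finger_force: 64.3
```

Contact is clear (0.5 N lighter to 1.3 N). One more small step, then a slow release.

Emit:
move_arm --pt "1 0 0 0.3 0" --pt "1 0 0 0 0"

```text
clock: 23.7
ee_pos: [0.5646, 0.1608, 0.0517]
ee_rot: [-0.672, 3.069, -0.0]
contact_force: [-0.5, 0.2, 2.6]
grip_width: 0.681
finger_force: 64.3
```

Emit:
move_arm --pt "0.31 0 0 0 0" --pt "0.28 0 0 0 0" --pt "0.25 0 0 0 0" --pt "0.2 0 0 0 0" --pt "0.1 0 0 0 0" --pt "0 0 0 0 0" --pt "0 0 0 0 0" --pt "0 0 0 0 0"

```text
clock: 24.7
ee_pos: [0.5645, 0.1608, 0.0515]
ee_rot: [-0.672, 3.069, 0.0]
contact_force: [-0.2, -0.2, -0.4]
grip_width: 1.003
finger_force: 0.0
```

Emit:
move_arm --pt "0 0 0 -3 0" --pt "0 0 0 -8 0" --pt "0 0 0 -20 0" --pt "0 0 0 -40 0" --pt "0 0 0 -50 0" --pt "0 55 0 -20 0" --pt "0 60 0 0 0" --pt "0 60 0 0 0"

```text
clock: 25.7
ee_pos: [0.4043, 0.0871, 0.1935]
ee_rot: [-0.672, 3.067, -0.0]
contact_force: [0.0, -0.7, 0.8]
grip_width: 0.998
finger_force: 0.0
```

Emit:
move_arm --pt "0 20 -50 0 0" --pt "0 0 -60 0 0" --pt "0 0 -60 0 0" --pt "0 0 0 0 0"

```text
clock: 26.2
ee_pos: [0.4599, -0.0786, 0.1933]
ee_rot: [-0.662, 3.069, -0.002]
contact_force: [-0.7, 1.2, -0.8]
grip_width: 0.996
finger_force: 0.0
```

Run:
```python
from h import *
from workcell import grab_frame
plan([0.5648,.1627,.075],.436)
s_=grab_frame("scene")["pixels"][:,:,::-1];t_=grab_frame("top")["pixels"][:,:,::-1]
m=np.hstack([cv2.resize(t_[155:255,175:255],(400,500),interpolation=2),cv2.resize(s_[170:270,395:475],(400,500),interpolation=2)])
cv2.imwrite("pics/a8.png",m)
```

```text
t26.20 pos [459.9 -78.6 193.3] twist deg -0.6 shift after twist mm [-196.7  174.7  118.3] tilt [ 0.0026 -0.001  -1.    ] F [-0.7   1.16 -0.76] q6 -0.59 grip 0.996 0.0
tool x,y in world [-0.906 -0.422 -0.002] [-0.422  0.906 -0.002]
```

View pics/a8.png

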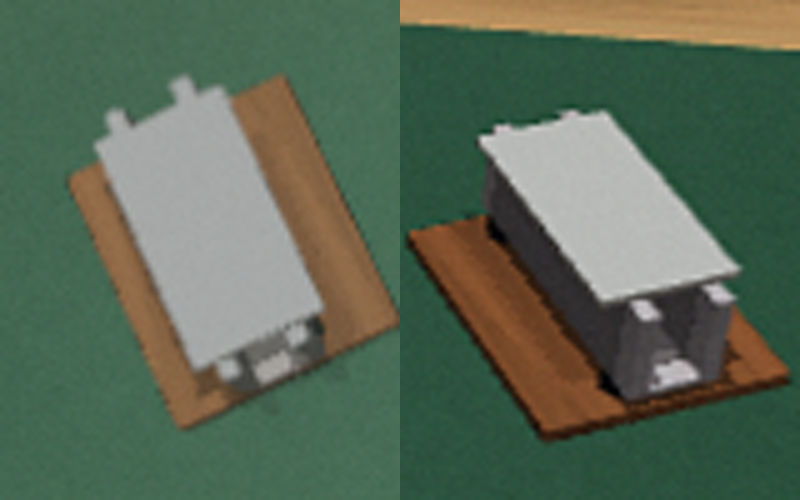

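The blank lies flat on both ribs, lined up with them. The ribs stick out about equally at both ends (top crop (118,115) and (182,80) at the far end, (230,370) and (300,335) at the near end), and it is about 1 mm off across. I'll hand in.

```bash
python3 -c "
from workcell import hand_in; print(hand_in())"
```

```text
the job is handed in; nothing more can be done
None
```

The blank now lies flat on the rack's two ribs, released, lined up with them and about 1 mm off centre across. I handed the job in at about 26 s; it returned no verdict.

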